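# Isolate the bench and line up the padlock hasp

## Task

Make the bench isolator ready for a padlock: first swing its rotary handle clockwise to off, where it points to the right, level along the sloping box (it can be pushed past off, so stop there). Only then slide the steel hasp bar in by its upright tab until the hole in the bar sits squarely over the hole in the handle's end plate, so that a padlock shackle would pass straight through both. Leave the screw jar, the relay module and the yellow screwdriver where they are.

Things in the scene. Friction and masses are not known exactly. Their poses are not given: they have to be found in the camera images.
- pivot (a point): Centre of the handle's turning axis, on the face of the isolator: a grey box 260 mm wide, on a dark bent-sheet stand, fixed to the bench; its face, 150 mm long up the slope, slopes 25 degrees up away from its front. Axes: x up the slope, y to the left along the face (level), z straight out of the face (25 degrees from vertical, leaning towards the front). This point is 20 mm below mid-face and 60 mm left of it; the face's lower edge is 55 mm below this point along the slope.
- hood_edge (a point): Middle of the lower front edge of the fixed grey sheet hood that overhangs the hasp: 141 mm out of the face, 50 mm up the slope from the hasp bar's line; its roof is 66 mm wide (along y) and goes back from this edge 43 mm up the slope to an upright sheet at the box's top edge; all is open to the front and sides; it tops out 152 mm from the face. A tool that points straight down at the tab meets the hood; one that points into the face, square to it, clears it. Axes as pivot.
- handle_grip (a point): On the black lever of the handle, 45 mm from the pivot axis, 30 mm out of the face. The lever is a bar 14 mm wide, from 18 mm behind the axis to 66 mm along it; its sides run from 12 to 44 mm out of the face, above a 48 mm hub disc. Axes: x along the lever away from the pivot, z out of the face.
- handle_hole (a point): Centre of the 12 mm padlock hole in the handle's steel end plate, 80 mm from the pivot axis. The plate is 24 mm wide, ends 92 mm from the axis, and lies 10 to 14 mm out of the face; the point itself is 15 mm out of the face. Axes as handle_grip.
- handle (a joint): Angle of the handle in rad, seen from in front of the face: 0 on (lever points up the slope), grows clockwise; 1.571 off (lever points right, along the face's -y, its hole on the line of the hasp bar); it turns on to a stop at 1.9. Stiff: about 0.15 N m anywhere, stays where it is left, no click at off.
- hasp_tab (a point): On the upright steel tab of the hasp bar, 40 mm out of the face. The tab is 10 mm thick (along y, the way it slides) and 14 mm wide (along x), and stands 20 to 50 mm out of the face; the bar's guide rails beside it reach 24 mm out of the face. Axes: x up the slope, y left, z out of the face.
- hasp_hole (a point): Centre of the 12 mm padlock hole in the hasp bar, 45 mm to the left (+y of the face) of the tab. The bar is flat steel 20 mm wide, lies 16 to 20 mm out of the face (just above the handle's end plate, which it passes freely) and ends 10 mm left of the hole; the point itself is 15 mm out of the face, so it coincides with handle_hole when the holes are in line. Axes as hasp_tab.
- hasp (a joint): Travel of the hasp bar in m: 0 fully withdrawn to the right, grows as it slides left along the face's y, to a stop at 0.065; at 0.045 its hole is over the handle's hole if the handle is at off. About 2.5 N to slide, stays where it is left, no click.
- jar: Clear jar of screws with a black lid, 48 mm across, 58 mm high, loose, beside the isolator; origin at the centre of its underside. To be left alone.
- relay: Blue relay module 32x48x30 mm, loose, on the other side of the isolator; origin at the centre of its underside. To be left alone.
- driver: Yellow-handled screwdriver 119x16x16 mm lying in front of the isolator, loose, its length along its own x; origin under its middle. To be left alone.

How it is judged:
By the outcome, as a careful person would: the job done as asked, in the order asked, and still so for the second after the job is handed in, with the robot touching nothing.
It also fails if it takes over 58 s, if anything falls off the work surface, if the arm or the gripper's body presses on something with over 40 N, if the wrist force passes 120 N, or if a joint passes its speed limit or range.

## Robot

A 6-joint arm with a two-finger parallel gripper is mounted at the origin on a cart in front of the work surface, level with it; the furniture and walls round the work are solid. World frame = base frame: x ahead of the robot, y to its left, z up, the work surface at z = 0. Lengths are in m, angles in rad, forces in N, time in s.
With the tool pointing down it reaches from about 0.35 to 0.775 m from the base axis. Payload 7.3 kg.
Tool frame: the origin (TCP) lies at the very end of the fingers, on their centre line; the grasp point (between the pads) lies 19 mm behind it; z points along the fingers, y is the line along which they close (so a half turn about z gives the same grasp; the last joint's range is limited). The gripper opens to 92 mm and grips with 3 to 60 N. Pads are 19 mm wide; open, the fingers measure 130 mm over their backs; the gripper's body (75 mm by 190 mm) begins 47 mm behind the grasp point.
Start: joints at [-1.34, 0.342, 1.524, -0, 1.275, -0.146], TCP at [0.193, -0.488, 0.227] pointing down, gripper open.
Joint ranges: [-2.53, 2.53], [-0.77, 2.02], [0.04, 2.7], [-1, 4.14], [0.28, 2.66], [-3.11, 3.11]. Speed limits (rad/s): [2.57, 2.57, 3.14, 3.14, 3.14, 3.14].

## Interface

Orientations are given as [roll, pitch, yaw] about the fixed x, y, z axes, in that order (R = Rz(yaw) Ry(pitch) Rx(roll)).
In Python, from cell import observe, read_camera, get_calibration, hand_in, search_frame gives the robot as it stands.
- The arm moves only by the tool step_arm, never from a script. Its argument "commands" is a list of rows, each an object with "translation": the shift along the tool's x, y, z in mm, a list of three; "roll": the turn about the tool's z in rad. In form: [{"translation": [x, y, z], "roll": roll}, ...]. A call has 1 to 20 rows; each row shifts and turns the commanded pose from where the row before left it, along the tool's axes as they then stand; what a row does not reach is not made up. A row lasts 1/12 s, in which the tool goes at most 41.7 mm and 7.16 degrees, less where a joint would pass 70% of its speed; a pose out of reach is approached as far as the arm can. A call is refused whole if a number of a shift passes 41.7 or a number of a turn 0.125, either way. A call with a gripper value outside its range is refused whole. "fingers" is the opening, from 0 (shut) to 1 (fully open), set as the call begins (left out, the last holds). The fingers move at their own pace and stop on an object; "grip_force" is the grip in N (left out, the last holds). Time passes only in rows, so rows that do not move let the fingers close. It gives the time, the measured TCP pose, the force, the opening and the grip force at its end, in the units of the state.
- observe(): the state, without advancing time (a new reading comes with each control period).
- read_camera(name): name is "side" or "top"; returns the picture (420x560x3 uint8, red, green, blue); there is no depth.
- get_calibration(name): a dict with "camera_matrix" (3x3 intrinsics, pixels), "world_from_camera" (4x4, takes a point from camera to world coordinates). Camera axes: x right, y up, looking along -z (the intrinsics and any distortion apply to the point x, -y, -z); pixel columns grow to the right and rows downward; lengths in m; the calibration is good to about 2 mm. A picture is of the moment at which its call begins. get_calibration takes no time and is no camera call.
- hand_in(): hands the job in; it is judged then, once.
Trained networks look in the newest picture that a camera, given by its name, has taken for a name from the list of things; names that differ only in an ending like _2 or _b are one class to them, and where a whole thing is asked for, a point or a joint stands for the part that bears it (a point fixed in the world has none). Each returns a list of dicts, best first, with "confidence" (0 to 1); they miss things now and then, are a little off and sometimes report something else, mostly with a low value. They report only what shows in the picture. A call takes as long as a camera call.
- search_frame(camera, name): "at" ([x, y, z] in m, in world coordinates, good to about 4 mm: the middle of the surface that is visible of it).
The state is a dict: "time": time; "qpos": joint angles; "qvel": joint speeds; "joint_efforts": joint torques, N m; "tool_pos": TCP position; "tool_rot": TCP orientation; "contact_force": force on the tool from outside, world axes, zero at the start; "torque": the same for the moment, N m; "opening": finger opening in m; "grip_force": force on a finger pad.
Only numpy, scipy, OpenCV 4.12 (cv2) and the standard library are available. Lean on these libraries where they do the work, as an engineer would, in place of code of your own. Each camera call takes 0.05 s, during which the arm holds its last target. There are 200 camera calls.

## Working session

There is one attempt and no reset: what is moved stays moved. The work goes in short steps, Python scripts to look and compute and a tool call to move; the robot and the scene stay as the last step left them, time stands still between calls to the robot, and variables do not carry over. Pictures are saved under pics/ and viewed, at most 10 in all, crops included, and the job is handed in when it is done.

Besides the shell and the picture viewer there is one more tool, called as name(argument=value, ...) on one line, values as JSON. step_arm: Moves the arm, as the interface text tells. Its arguments: {"type":"object","properties":{"commands":{"type":"array"},"fingers":{"type":"number"},"grip_force":{"type":"number"}},"required":["commands"]}

```bash
ls; mkdir -p pics; python3 - <<'E'
from cell import *
import cv2,numpy as np
s=observe();print(s)
for c in("top","side"):
    cv2.imwrite(f"pics/{c}0.png",read_camera(c)[:,:,::-1])
    k=get_calibration(c);print(c,k)
    for n in("pivot","hood_edge","handle_grip","handle_hole","hasp_tab","hasp_hole","jar","relay","driver"):
        print(n,[(np.round(d["at"],4).tolist(),round(d["confidence"],2)) for d in search_frame(c,n)[:2]])
print(observe()["time"])
E
```

```text
pics
{'time': 0.0, 'qpos': array([-1.34000202e+00,  3.42686718e-01,  1.52503753e+00, -2.55767065e-05,
        1.27542138e+00, -1.45986002e-01]), 'qvel': array([-0.00107167, -0.00116316,  0.00129496, -0.00055758, -0.00100172,
        0.0011873 ]), 'joint_efforts': array([-2.80329870e-03, -4.31254935e+01, -2.44221675e+01,  7.14259129e-02,
        5.58997749e-02, -1.25528209e-04]), 'tool_pos': array([ 0.1930843 , -0.48774664,  0.22605651]), 'tool_rot': array([-3.14005264e+00, -2.01710777e-04,  3.76787617e-01]), 'contact_force': array([ 0.16764217,  0.58210474, -0.67044267]), 'torque': array([ 0.02090212, -0.01772982, -0.00501986]), 'grip_force': 0.0, 'opening': 0.09189678594556512}
top {'camera_matrix': array([[512.74335759,   0.        , 285.14390501],
       [  0.        , 512.74335759, 209.48293301],
       [  0.        ,   0.        ,   1.        ]]), 'world_from_camera': array([[ 0.04685855,  0.97712924, -0.2074192 ,  0.30354545],
       [-0.99890023,  0.04617333, -0.00814636,  0.13787057],
       [ 0.00161719,  0.20757281,  0.97821823,  1.21501239],
       [ 0.        ,  0.       
[... 765 characters left out ...]
]), 'world_from_camera': array([[ 0.99959288,  0.00390091,  0.02826404,  0.58864247],
       [ 0.02171285,  0.53865678, -0.84224547, -0.60774145],
       [-0.01851014,  0.84251627,  0.53835278,  0.64083893],
       [ 0.        ,  0.        ,  0.        ,  1.        ]])}
pivot []
hood_edge [([0.6139, 0.0641, 0.1082], 0.7)]
handle_grip [([0.5911, 0.2014, 0.1222], 0.86)]
handle_hole [([0.5888, 0.2047, 0.1217], 0.92)]
hasp_tab [([0.5906, 0.2043, 0.1205], 0.46)]
hasp_hole [([0.5788, 0.0485, 0.1136], 0.66), ([0.5907, 0.2028, 0.1234], 0.49)]
jar [([0.5263, -0.1663, 0.0528], 0.83), ([0.4445, 0.0974, 0.012], 0.35)]
relay [([0.4866, 0.3844, 0.0223], 0.51)]
driver [([0.4454, 0.1003, 0.0114], 0.54)]
1.0
```

View pics/top0.png

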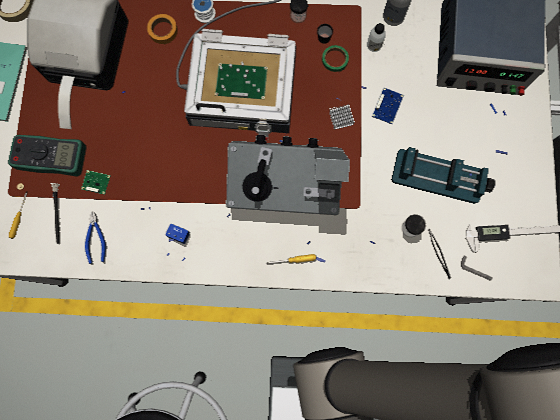

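View pics/side0.png

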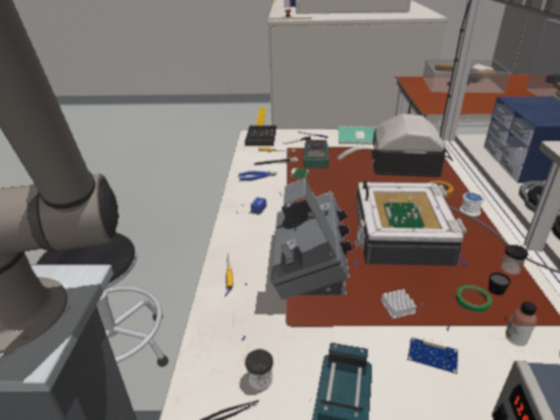

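The top view shows the isolator at about (228–348, 142–215), with the hub at (257,185), the lever end at (263,128), and the tab and hood at about (320,190) and (330,165). The side view shows the box at about (275–345, 185–290). I'll zoom in to get points for fitting the pose.

```bash
python3 - <<'E'
import cv2
a=cv2.imread("pics/top0.png")[118:225,215:360];cv2.imwrite("pics/tc.png",cv2.resize(a,None,fx=5.5,fy=5.5,interpolation=cv2.INTER_CUBIC)) 
b=cv2.imread("pics/side0.png")[172:302,255:365];cv2.imwrite("pics/sc.png",cv2.resize(b,None,fx=4.6,fy=4.6,interpolation=cv2.INTER_CUBIC))
E
```

```text
(no output)
```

View pics/tc.png

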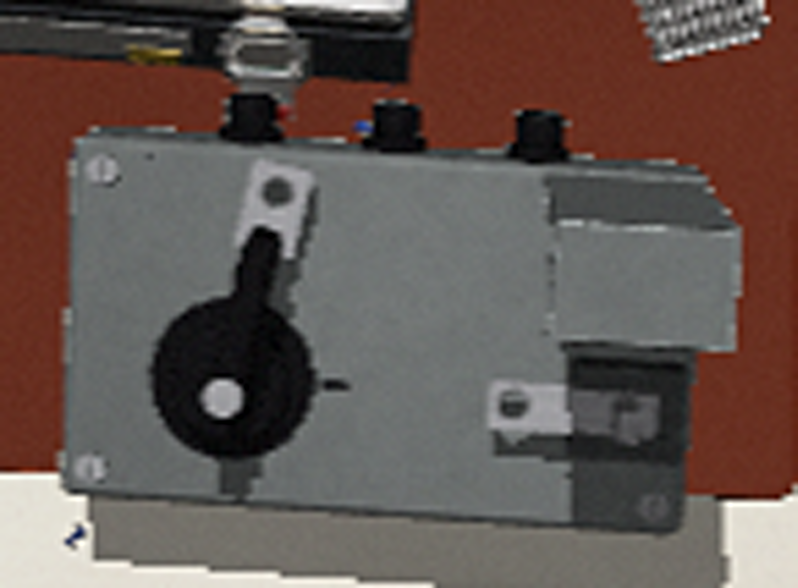

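View pics/sc.png

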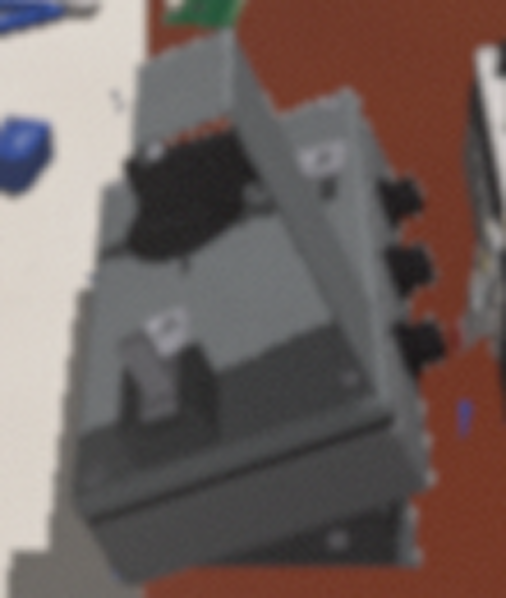

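The crops show the face corners, the handle hole at top crop (277,192) and the hasp hole at (513,407), which is (168,325) in the side crop. The tab stands just right of the hasp hole, under the hood. Next I'll fit the pose.

```bash
cat > h.py <<'E'
import numpy as np, cv2
from cell import *
from scipy.optimize import least_squares
from scipy.spatial.transform import Rotation as R
def proj(c,P):
    k=get_calibration(c);T=np.linalg.inv(k["world_from_camera"]);q=P@T[:3,:3].T+T[:3,3]
    K=k["camera_matrix"];return np.c_[K[0,2]+K[0,0]*q[:,0]/-q[:,2],K[1,2]-K[1,1]*q[:,1]/-q[:,2]]
def face(yaw): # columns: x up slope, y left, z out
    return R.from_euler("z",yaw).as_matrix()@R.from_euler("y",-25,degrees=True).as_matrix()
E
cat > fit.py <<'E'
from h import *
def mod(p):
    a,h,hy=p[4:7]
    t=[[95,70,0],[-55,70,0],[-55,-190,0],[0,-125+h,20],[80*np.cos(a),-80*np.sin(a),14],[50,hy+33,141],[50,hy-33,141]]
    s=[[-55,-190,0],[95,-190,0],[0,-125+h,20],[0,-170+h,50],[80*np.cos(a),-80*np.sin(a),14],[50,hy+33,141],[50,hy-33,141]]
    M=face(p[3]);f=lambda q:p[:3]+np.array(q)/1000@M.T
    return np.r_[proj("top",f(t)),proj("side",f(s))]
tp=np.array([[80,138],[62,492],[683,530],[513,407],[277,192],[557,335],[735,350]])/5.5+[215,118]
sp=np.array([[80,510],[392,410],[168,325],[133,345],[325,158],[138,65],[130,155]])/4.6+[255,172]
obs=np.r_[tp,sp]
r=least_squares(lambda p:(mod(p)-obs).ravel(),[.58,.17,.1,0,0.1,0,-140],x_scale=[.01,.01,.01,.01,.1,5,5],loss="soft_l1")
print(np.round(r.x,4));print(np.round(mod(r.x)-obs,1).tolist())
E
python3 fit.py
```

```text
[ 5.930000e-01  2.101000e-01  8.980000e-02 -2.400000e-02  1.512000e-01
  1.166960e+01 -1.533892e+02]
[[-0.1, -0.9], [0.5, 0.3], [0.9, 1.3], [0.3, -0.6], [-0.0, -0.4], [-1.2, -0.5], [-0.2, -0.9], [-3.4, -0.4], [-1.2, -2.3], [-0.9, 0.4], [-0.5, -1.3], [-1.0, 0.0], [2.0, 4.5], [2.4, 3.4]]
```

```bash
sed -i 's/(mod(p)-obs)\.ravel/(mod(p)-obs)[[0,1,2,3,4,5,6,8,9,10,11]].ravel/' fit.py; python3 fit.py
```

```text
[ 5.940000e-01  2.107000e-01  8.600000e-02 -2.430000e-02  1.439000e-01
  1.251850e+01 -1.558068e+02]
[[-0.2, -0.8], [0.4, 0.2], [0.5, 1.2], [-0.4, -0.7], [-0.5, -0.4], [-0.4, -0.4], [0.5, -0.8], [-2.8, 0.9], [-0.8, -1.0], [-0.4, 1.4], [0.1, -0.2], [-0.6, 1.2], [2.5, 6.7], [2.9, 5.8]]
```

step_arm(commands=[{"translation":[0,0,-35],"roll":-0.125},{"translation":[0,0,-35],"roll":-0.125},{"translation":[0,0,-35],"roll":-0.125},{"translation":[0,0,-35],"roll":-0.125},{"translation":[0,0,-30],"roll":-0.125},{"translation":[0,0,-20],"roll":-0.125},{"translation":[0,0,0],"roll":-0.125},{"translation":[0,0,0],"roll":-0.125},{"translation":[0,0,0],"roll":-0.125}])

```text
time: 1.75
tool_pos: [0.1932, -0.4882, 0.4172]
tool_rot: [3.141, 0.001, 1.508]
contact_force: [-0.6, -0.1, -0.2]
opening: 0.0914
grip_force: 0.0
```

step_arm(commands=[{"translation":[28.5,20.8,0],"roll":0},{"translation":[28.5,20.8,0],"roll":0},{"translation":[28.5,20.8,0],"roll":0},{"translation":[28.5,20.8,0],"roll":0},{"translation":[28.5,20.8,0],"roll":0},{"translation":[28.5,20.8,0],"roll":0},{"translation":[28.5,20.8,0],"roll":0},{"translation":[28.5,20.8,0],"roll":0},{"translation":[28.5,20.8,0],"roll":0},{"translation":[28.5,20.8,0],"roll":0},{"translation":[28.5,20.8,0],"roll":0},{"translation":[28.5,20.8,0],"roll":0},{"translation":[28.5,20.8,0],"roll":0},{"translation":[28.5,20.8,0],"roll":0},{"translation":[28.5,20.8,0],"roll":0},{"translation":[28.5,20.8,0],"roll":0},{"translation":[28.5,20.8,0],"roll":0},{"translation":[28.5,20.8,0],"roll":0}])

```text
time: 3.25
tool_pos: [0.6029, -0.0005, 0.4167]
tool_rot: [3.141, 0.0, 1.502]
contact_force: [0.9, 0.1, 0.8]
opening: 0.0923
grip_force: 0.0
```

step_arm(commands=[{"translation":[0,35,0],"roll":0},{"translation":[0,35,0],"roll":0},{"translation":[0,35,0],"roll":0},{"translation":[0,35,0],"roll":0},{"translation":[0,35,0],"roll":0},{"translation":[0,35,0],"roll":0},{"translation":[0,35,0],"roll":0}])

```text
time: 3.83
tool_pos: [0.7679, -0.0169, 0.3753]
tool_rot: [3.099, -0.003, 1.502]
contact_force: [0.2, -0.8, 1.0]
opening: 0.0921
grip_force: 0.0
```

```bash
python3 -c "
from cell import *
s=observe();print(s['qpos'],s['tool_pos'],s['tool_rot'])"
```

```text
[-0.12380622  0.94114571  0.04103312  0.00621526  2.11725076 -0.05137212] [ 0.76786109 -0.01686333  0.37527211] [ 3.09921103e+00 -2.99759923e-03  1.50176756e+00]
```

step_arm(commands=[{"translation":[0,30,-25],"roll":0},{"translation":[0,30,-25],"roll":0},{"translation":[0,30,-25],"roll":0},{"translation":[0,30,-25],"roll":0},{"translation":[0,30,-25],"roll":0},{"translation":[0,30,-25],"roll":0}])

```text
time: 4.33
tool_pos: [0.7737, -0.0245, 0.4447]
tool_rot: [2.943, -0.008, 1.503]
contact_force: [0.5, 0.3, -0.8]
opening: 0.0921
grip_force: 0.0
```

```bash
python3 -c "
from cell import *
s=observe();print(s['qpos'],s['tool_pos'],s['tool_rot'])"
```

```text
[-0.13950945  0.85639351  0.03611607  0.0247237   2.0515168  -0.05687136] [ 0.77367502 -0.02445063  0.44469552] [ 2.94311553 -0.00805494  1.50256595]
```

step_arm(commands=[{"translation":[0,-15,0],"roll":0},{"translation":[0,-15,0],"roll":0},{"translation":[0,0,0],"roll":0}])

```text
time: 4.58
tool_pos: [0.7448, -0.0221, 0.4358]
tool_rot: [2.955, -0.009, 1.503]
contact_force: [1.1, -0.0, 0.0]
opening: 0.0917
grip_force: 0.0
```

```bash
python3 -c "
from cell import *
s=observe();print(s['qpos'],s['tool_pos'],s['tool_rot'])"
```

```text
[-0.14195918  0.69624076  0.38614556  0.02342929  1.87325275 -0.0639496 ] [ 0.7448175  -0.02208761  0.43581605] [ 2.95459757 -0.00882607  1.50267904]
```

step_arm(commands=[{"translation":[0,10,-6],"roll":0},{"translation":[0,10,-6],"roll":0},{"translation":[0,8,-5],"roll":0},{"translation":[0,8,-5],"roll":0},{"translation":[0,12,-7],"roll":0},{"translation":[0,15,-9],"roll":0},{"translation":[0,15,-9],"roll":0},{"translation":[0,15,-9],"roll":0},{"translation":[0,15,-9],"roll":0},{"translation":[0,15,-9],"roll":0}])

```text
time: 5.42
tool_pos: [0.7757, -0.028, 0.4759]
tool_rot: [2.871, -0.011, 1.503]
contact_force: [-0.1, -0.0, 0.2]
opening: 0.0914
grip_force: 0.0
```

```bash
python3 -c "
from cell import *
s=observe();print(s['qpos'],s['tool_pos'],s['tool_rot'])"
```

```text
[-0.14777462  0.81932704  0.0361023   0.03515867  2.01706498 -0.05919603] [ 0.77569113 -0.02803025  0.47586653] [ 2.87112422 -0.01074716  1.50314924]
```

step_arm(commands=[{"translation":[0,28,-15],"roll":0},{"translation":[0,28,-15],"roll":0},{"translation":[0,28,-15],"roll":0},{"translation":[0,28,-15],"roll":0},{"translation":[0,28,-15],"roll":0},{"translation":[0,28,-15],"roll":0}])

```text
time: 5.92
tool_pos: [0.7902, -0.0338, 0.5134]
tool_rot: [2.751, -0.014, 1.504]
contact_force: [0.8, -0.3, -0.3]
opening: 0.0919
grip_force: 0.0
```

```bash
python3 -c "
from cell import *
s=observe();print(s['qpos'],s['tool_pos'],s['tool_rot'])"
```

```text
[-0.15902217  0.78175331  0.03670325  0.05167468  1.93511745 -0.06170212] [ 0.79024205 -0.03381257  0.51344427] [ 2.75142244 -0.0142873   1.50420302]
```

step_arm(commands=[{"translation":[0,28,-15],"roll":0},{"translation":[0,28,-15],"roll":0},{"translation":[0,26,-14],"roll":0},{"translation":[0,-15,10],"roll":0},{"translation":[0,-25,10],"roll":0},{"translation":[0,-25,10],"roll":0},{"translation":[0,0,0],"roll":0}])

```text
time: 6.5
tool_pos: [0.7545, -0.0322, 0.4836]
tool_rot: [2.72, -0.019, 1.505]
contact_force: [0.9, -0.5, -3.5]
opening: 0.092
grip_force: 0.0
```

```bash
cat > go.py <<'E'
from h import *
import sys
P=np.array([.594,.2107,.086]);M=face(-.0243)
def tool():
    s=observe();Rt=R.from_euler("xyz",s["tool_rot"]).as_matrix();return s,Rt
def infopos(fp):  # face mm target for TCP -> tool-frame shift mm
    s,Rt=tool();return Rt.T@(P+M@np.array(fp)/1000-s["tool_pos"])*1000
if __name__=="__main__":
    s,Rt=tool();print(s["qpos"].round(3),"tcp in face mm",(M.T@(s["tool_pos"]-P)*1000).round(1))
    print("tool axes in face\n",(M.T@Rt).round(3))
    for a in sys.argv[1:]: print(a,infopos(eval(a)).round(1))
E
python3 go.py
```

```text
[-0.169  0.528  0.62   0.059  1.575 -0.086] tcp in face mm [ 318.8 -238.9  290. ]
tool axes in face
 [[ 0.045  0.999 -0.014]
 [ 0.999 -0.045 -0.   ]
 [-0.001 -0.014 -1.   ]]
```

```bash
python3 go.py "[41.6,-6,200]"
```

```text
[-0.169  0.528  0.62   0.059  1.575 -0.086] tcp in face mm [ 318.8 -238.9  290. ]
tool axes in face
 [[ 0.045  0.999 -0.014]
 [ 0.999 -0.045 -0.   ]
 [-0.001 -0.014 -1.   ]]
[41.6,-6,200] [ 220.2 -286.2   93.9]
```

10 rows of translation, then the roll.

step_arm(commands=[{"translation":[22,-28.6,9.4],"roll":0},{"translation":[22,-28.6,9.4],"roll":0},{"translation":[22,-28.6,9.4],"roll":0},{"translation":[22,-28.6,9.4],"roll":0},{"translation":[22,-28.6,9.4],"roll":0},{"translation":[22,-28.6,9.4],"roll":0},{"translation":[22,-28.6,9.4],"roll":0},{"translation":[22,-28.6,9.4],"roll":0},{"translation":[22,-28.6,9.4],"roll":0},{"translation":[22,-28.6,9.4],"roll":0}])

```text
time: 7.33
tool_pos: [0.5593, 0.2053, 0.2926]
tool_rot: [2.69, -0.018, 1.505]
contact_force: [1.1, 0.8, -0.4]
opening: 0.0918
grip_force: 0.0
```

step_arm(commands=[{"translation":[0,0,0],"roll":-0.1227},{"translation":[0,0,0],"roll":-0.1227},{"translation":[0,0,0],"roll":-0.1227},{"translation":[0,0,0],"roll":-0.1227},{"translation":[0,0,0],"roll":-0.1227},{"translation":[0,0,0],"roll":-0.1227},{"translation":[0,0,0],"roll":-0.1227},{"translation":[0,0,0],"roll":-0.1227},{"translation":[0,0,0],"roll":-0.1227},{"translation":[0,0,0],"roll":-0.1227},{"translation":[0,0,0],"roll":-0.1227},{"translation":[0,0,0],"roll":-0.1227}], fingers=0.5)

```text
time: 8.33
tool_pos: [0.5606, 0.2043, 0.2933]
tool_rot: [3.078, 0.447, 2.965]
contact_force: [-0.2, 0.1, -0.0]
opening: 0.0457
grip_force: 0.0
```

```bash
python3 go.py "[41.6,-6,70]" "[41.6,-6,20]"; python3 - <<'E'
from h import *
a=read_camera("top")[:,:,::-1][90:230,190:380];b=read_camera("side")[:,:,::-1][140:310,230:380]
f=lambda i:cv2.resize(i,(int(i.shape[1]*520/i.shape[0]),520),interpolation=cv2.INTER_CUBIC)
i=np.hstack([f(a),f(b)]);print(i.shape);cv2.imwrite("pics/c1.png",cv2.resize(i,(800,int(i.shape[0]*800/i.shape[1]))))
E
```

```text
[ 0.296  0.214  1.604 -0.179  0.901 -1.031] tcp in face mm [ 57.5  -7.2 202. ]
tool axes in face
 [[-0.99   0.137  0.015]
 [ 0.137  0.991 -0.002]
 [-0.015 -0.    -1.   ]]
[41.6,-6,70] [ 17.9  -1.  131.7]
[41.6,-6,20] [ 18.6  -1.  181.7]
(520, 1163, 3)
```

View pics/c1.png

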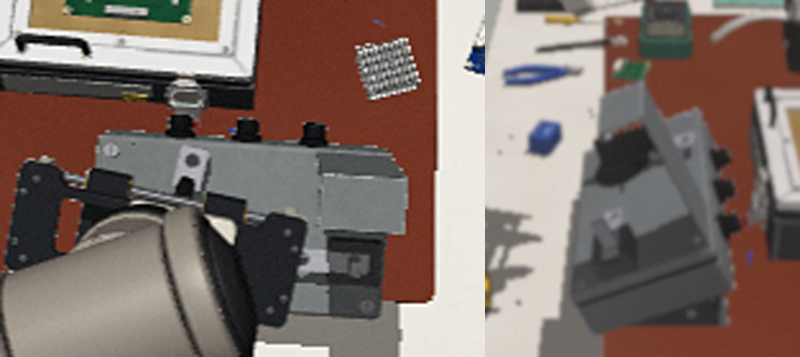

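The gripper straddles the lever, with about 20 mm between its body and the hood. I'll descend.

step_arm(commands=[{"translation":[9,-1,20],"roll":0},{"translation":[9,0,25],"roll":0},{"translation":[0,0,25],"roll":0},{"translation":[0,0,25],"roll":0},{"translation":[0,0,20],"roll":0},{"translation":[0,0,20],"roll":0},{"translation":[0,0,15],"roll":0},{"translation":[0,0,10],"roll":0},{"translation":[0,0,10],"roll":0},{"translation":[0,0,0],"roll":0}])

```text
time: 9.27
tool_pos: [0.6164, 0.2032, 0.1286]
tool_rot: [3.077, 0.442, 2.957]
contact_force: [-0.4, -0.5, -0.4]
opening: 0.0457
grip_force: 0.0
```

```bash
python3 go.py "[41.6,-6,20]"
```

```text
[ 0.262  0.479  1.706 -0.247  0.541 -0.954] tcp in face mm [38.5 -7.  29.1]
tool axes in face
 [[-0.989  0.144  0.01 ]
 [ 0.144  0.99  -0.004]
 [-0.01  -0.003 -1.   ]]
[41.6,-6,20] [-2.9  1.4  9.1]
```

step_arm(commands=[{"translation":[-3,0,5],"roll":0},{"translation":[0,0,4],"roll":0},{"translation":[0,0,0],"roll":0}])

```text
time: 9.52
tool_pos: [0.6228, 0.2027, 0.1233]
tool_rot: [3.076, 0.444, 2.958]
contact_force: [0.7, -0.7, 0.9]
opening: 0.046
grip_force: 0.0
```

step_arm(commands=[{"translation":[0,0,0],"roll":0},{"translation":[0,0,0],"roll":0},{"translation":[0,0,0],"roll":0},{"translation":[0,0,0],"roll":0},{"translation":[0,0,0],"roll":0},{"translation":[0,0,0],"roll":0}], fingers=0, grip_force=12)

```text
time: 10.02
tool_pos: [0.6227, 0.2034, 0.1235]
tool_rot: [3.075, 0.444, 2.959]
contact_force: [0.2, 3.9, 0.3]
opening: 0.0154
grip_force: 11.9
```

```bash
python3 go.py
```

```text
[ 0.259  0.494  1.697 -0.246  0.531 -0.958] tcp in face mm [42.  -6.6 21.8]
tool axes in face
 [[-0.99   0.143  0.012]
 [ 0.143  0.99  -0.002]
 [-0.012 -0.001 -1.   ]]
```

step_arm(commands=[{"translation":[0.17,-3.74,0],"roll":0.0892},{"translation":[0.17,-3.74,0],"roll":0.0892},{"translation":[0.17,-3.74,0],"roll":0.0892},{"translation":[0.17,-3.74,0],"roll":0.0892},{"translation":[0.17,-3.74,0],"roll":0.0892},{"translation":[0.17,-3.74,0],"roll":0.0892},{"translation":[0.17,-3.74,0],"roll":0.0892},{"translation":[0.17,-3.74,0],"roll":0.0892}])

```text
time: 10.68
tool_pos: [0.6086, 0.1792, 0.1172]
tool_rot: [2.793, 0.287, 2.206]
contact_force: [-1.7, 12.4, -1.2]
opening: 0.0141
grip_force: 11.9
```

```bash
python3 go.py
```

```text
[ 0.219  0.469  1.765 -0.229  0.482 -0.287] tcp in face mm [ 27.1 -31.1  21.8]
tool axes in face
 [[-0.652  0.758  0.012]
 [ 0.758  0.652 -0.001]
 [-0.008  0.008 -1.   ]]
```

step_arm(commands=[{"translation":[0.17,-3.74,0],"roll":0.0888},{"translation":[0.17,-3.74,0],"roll":0.0888},{"translation":[0.17,-3.74,0],"roll":0.0888},{"translation":[0.17,-3.74,0],"roll":0.0888},{"translation":[0.17,-3.74,0],"roll":0.0888},{"translation":[0.17,-3.74,0],"roll":0.0888},{"translation":[0.17,-3.74,0],"roll":0.0888},{"translation":[0.17,-3.74,0],"roll":0.0888},{"translation":[0,0,0],"roll":0}])

```text
time: 11.43
tool_pos: [0.5831, 0.1693, 0.1054]
tool_rot: [2.694, 0.002, 1.546]
contact_force: [-4.2, 10.3, 2.6]
opening: 0.0146
grip_force: 12.0
```

```bash
python3 go.py
```

```text
[ 0.21   0.448  1.85  -0.253  0.419  0.444] tcp in face mm [ -0.8 -41.7  21.7]
tool axes in face
 [[-0.001  1.     0.011]
 [ 1.     0.001 -0.002]
 [-0.002  0.011 -1.   ]]
```

step_arm(commands=[{"translation":[0,0,0],"roll":0},{"translation":[0,0,0],"roll":0},{"translation":[0,0,0],"roll":0},{"translation":[0,0,-10],"roll":0},{"translation":[0,0,-25],"roll":0},{"translation":[0,0,-35],"roll":0},{"translation":[20,-20,-30],"roll":0},{"translation":[30,-25,-20],"roll":0},{"translation":[35,-25,0],"roll":0},{"translation":[35,-25,0],"roll":0},{"translation":[35,-25,0],"roll":0},{"translation":[0,0,0],"roll":0}], fingers=0.5)

```text
time: 12.43
tool_pos: [0.4268, 0.3261, 0.1605]
tool_rot: [2.696, 0.004, 1.555]
contact_force: [-0.1, -0.9, -0.6]
opening: 0.0461
grip_force: 0.0
```

```bash
python3 go.py; python3 - <<'E'
from h import *
a=read_camera("top")[:,:,::-1][118:225,215:360];b=read_camera("side")[:,:,::-1][172:302,255:365]
cv2.imwrite("pics/t2.png",cv2.resize(a,None,fx=5.5,fy=5.5,interpolation=cv2.INTER_CUBIC))
cv2.imwrite("pics/s2.png",cv2.resize(b,None,fx=4.6,fy=4.6,interpolation=cv2.INTER_CUBIC))
E
```

```text
[ 0.675  0.302  1.89  -0.474  0.654  1.026] tcp in face mm [-122.5  111.3  139.3]
tool axes in face
 [[-0.01  1.    0.01]
 [ 1.    0.01 -0.  ]
 [-0.    0.01 -1.  ]]
```

View pics/t2.png

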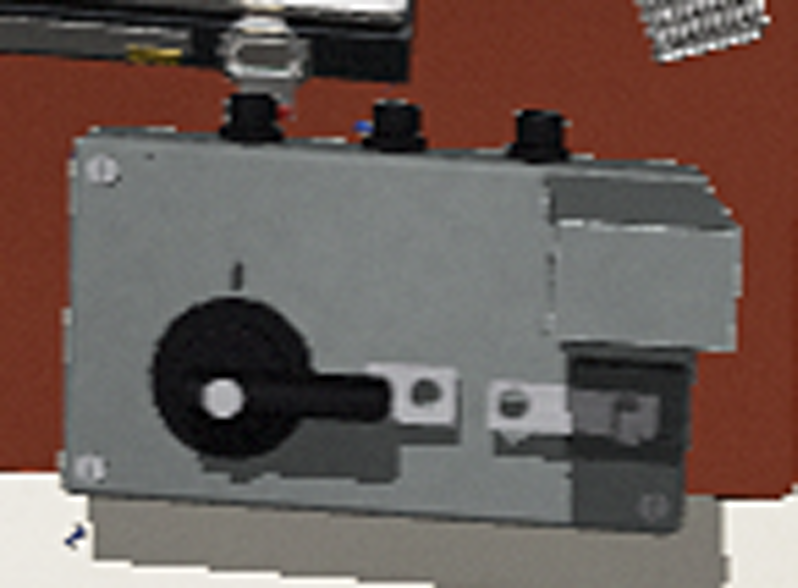

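The lever now points nearly right. The handle hole is at crop (426,393) and the hasp hole at (513,407), so it looks slightly short of off. I'll quantify that.

```bash
cat > m.py <<'E'
from h import *
P=np.array([.594,.2107,.086]);M=face(-.0243)
def ray(c,uv):
    k=get_calibration(c);K=k["camera_matrix"];T=k["world_from_camera"]
    return T[:3,3],T[:3,:3]@np.array([(uv[0]-K[0,2])/K[0,0],-(uv[1]-K[1,2])/K[1,1],-1])
def onface(c,uv,z):
    o,d=ray(c,uv);o=M.T@(o-P);d=M.T@d;return (o+d*(z/1000-o[2])/d[2])*1000
def dark(img,u,v,w=3):  # centroid of dark hole near (u,v)
    g=cv2.cvtColor(img,cv2.COLOR_BGR2GRAY).astype(float);u0,v0=int(round(u)),int(round(v))
    for _ in range(3):
        p=g[v0-w:v0+w+1,u0-w:u0+w+1];q=np.clip(np.percentile(p,60)-p,0,None)
        yy,xx=np.mgrid[-w:w+1,-w:w+1];q=q*(np.hypot(xx,yy)<=w);c=(u0+(q*xx).sum()/q.sum(),v0+(q*yy).sum()/q.sum());u0,v0=int(round(c[0])),int(round(c[1]))
    return c
E
python3 - <<'E'
from m import *
from numpy import array as A
im=read_camera("top")[:,:,::-1].copy()
old=cv2.imread("pics/top0.png")
for n,i,(u,v),z in(("handle0",old,(277,192),14),("handle",im,(426,393),14),("hasp",im,(513,407),20),("hasp0",old,(513,407),20)):
    a=A([u,v])/5.5+[215,118];d=dark(i,*a);print(n,a.round(1),np.round(d,2),onface("top",a,z).round(1),onface("top",d,z).round(1))
for n,p,z in (("BL",(62,492),0),("BR",(683,530),0),("TL",(80,138),0),("cap",(222,398),46),("screwTL",(102,170),0),("screwBL",(90,467),0),("screwBR",(653,506),0)): print(n,onface("top",A(p)/5.5+[215,118],z).round(1))
E
```

```text
handle0 [265.4 152.9] [264.89 152.55] [ 78.5 -12.5  14. ] [ 79.2 -11.5  14. ]
handle [292.5 189.5] [291.79 188.87] [  0.7 -77.9  14. ] [  2.  -76.3  14. ]
hasp [308.3 192. ] [307.77 191.61] [  -1.4 -113.5   20. ] [  -0.6 -112.4   20. ]
hasp0 [308.3 192. ] [307.76 191.6 ] [  -1.4 -113.5   20. ] [  -0.6 -112.3   20. ]
BL [-54.6  71.    0. ]
BR [ -52.3 -188.6    0. ]
TL [93.2 69.5  0. ]
cap [-0.9  2.8 46. ]
screwTL [80.8 60.   0. ]
screwBL [-43.1  59.7   0. ]
screwBR [ -43.  -175.3    0. ]
```

View pics/s2.png

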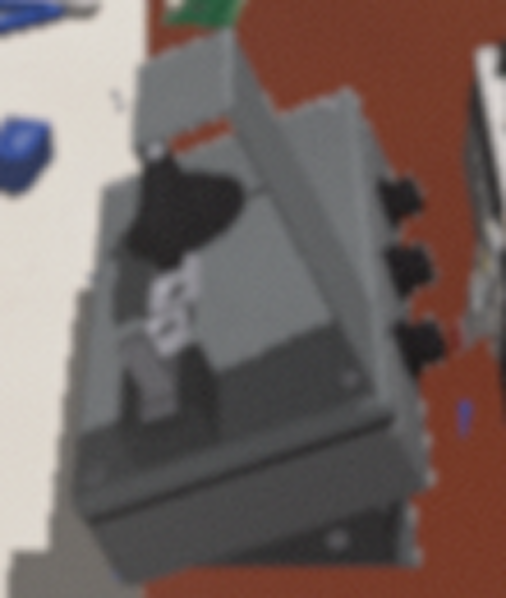

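The side view agrees: the plate and hasp holes are almost in line, at crop (185,280) and (168,325). The top view puts the handle hole about 2.3 mm above the hasp line, so the handle is ~0.03 rad short. I'll regrip and nudge it.

```bash
python3 go.py "[0,-44,80]"
```

```text
[ 0.663  0.3    1.89  -0.473  0.654  1.018] tcp in face mm [-118.3  106.9  138.8]
tool axes in face
 [[-0.005  1.     0.011]
 [ 1.     0.005 -0.003]
 [-0.003  0.011 -1.   ]]
[0,-44,80] [-151.3  116.8   60.6]
```

step_arm(commands=[{"translation":[-25,19.5,0],"roll":0},{"translation":[-25,19.5,0],"roll":0},{"translation":[-25,19.5,10],"roll":0},{"translation":[-25,19.5,15],"roll":0},{"translation":[-25,19.5,15],"roll":0},{"translation":[-26,19.3,20],"roll":0},{"translation":[0,0,0],"roll":0},{"translation":[0,0,0],"roll":0}])

```text
time: 13.25
tool_pos: [0.5602, 0.1634, 0.1586]
tool_rot: [2.695, 0.005, 1.542]
contact_force: [-0.1, 0.2, -0.5]
opening: 0.046
grip_force: 0.0
```

```bash
python3 go.py "[0,-44,21]"
```

```text
[ 0.211  0.332  1.851 -0.213  0.534  0.399] tcp in face mm [  1.1 -48.1  79.6]
tool axes in face
 [[ 0.002  1.     0.011]
 [ 1.    -0.002 -0.007]
 [-0.007  0.011 -1.   ]]
[0,-44,21] [ 4.5 -1.8 58.5]
```

step_arm(commands=[{"translation":[2,-1,15],"roll":0},{"translation":[2,-0.5,20],"roll":0},{"translation":[0,0,15],"roll":0},{"translation":[0,0,8],"roll":0},{"translation":[0,0,0],"roll":0}])

```text
time: 13.67
tool_pos: [0.5821, 0.1703, 0.1045]
tool_rot: [2.697, 0.006, 1.548]
contact_force: [0.2, -0.5, 0.5]
opening: 0.0458
grip_force: 0.0
```

step_arm(commands=[{"translation":[0,0,0],"roll":0},{"translation":[0,0,0],"roll":0},{"translation":[0,0,0],"roll":0},{"translation":[0,0,0],"roll":0},{"translation":[0,0,0],"roll":0},{"translation":[0,0,0],"roll":0}], fingers=0, grip_force=12)

```text
time: 14.17
tool_pos: [0.5827, 0.1709, 0.1062]
tool_rot: [2.694, 0.005, 1.549]
contact_force: [-1.8, -0.5, 2.8]
opening: 0.0138
grip_force: 12.0
```

```bash
python3 go.py
```

```text
[ 0.215  0.447  1.849 -0.261  0.422  0.451] tcp in face mm [ -0.9 -40.   22.6]
tool axes in face
 [[-0.004  1.     0.012]
 [ 1.     0.004 -0.003]
 [-0.003  0.012 -1.   ]]
```

step_arm(commands=[{"translation":[0,-0.8,0],"roll":0.016},{"translation":[0,-0.8,0],"roll":0.016},{"translation":[0,0,0],"roll":0},{"translation":[0,0,0],"roll":0}])

```text
time: 14.5
tool_pos: [0.5813, 0.171, 0.1055]
tool_rot: [2.694, -0.01, 1.519]
contact_force: [-3.0, 0.5, 5.6]
opening: 0.0138
grip_force: 12.0
```

```bash
python3 go.py
```

```text
[ 0.216  0.446  1.853 -0.264  0.419  0.488] tcp in face mm [ -2.4 -40.   22.6]
tool axes in face
 [[ 0.029  1.     0.012]
 [ 1.    -0.029 -0.003]
 [-0.003  0.012 -1.   ]]
```

step_arm(commands=[{"translation":[0,0,0],"roll":0},{"translation":[0,0,0],"roll":0},{"translation":[0,0,0],"roll":0},{"translation":[0,0,-10],"roll":0},{"translation":[0,0,-25],"roll":0},{"translation":[0,0,-35],"roll":0},{"translation":[20,-20,-30],"roll":0},{"translation":[30,-25,-20],"roll":0},{"translation":[35,-25,0],"roll":0},{"translation":[35,-25,0],"roll":0},{"translation":[35,-25,0],"roll":0},{"translation":[0,0,0],"roll":0}], fingers=0.5)

```text
time: 15.5
tool_pos: [0.4284, 0.3333, 0.1622]
tool_rot: [2.696, -0.01, 1.526]
contact_force: [-1.1, 0.5, -0.0]
opening: 0.0459
grip_force: 0.0
```

```bash
cat > chk.py <<'E'
from m import *
from numpy import array as A
im=read_camera("top")[:,:,::-1].copy();cv2.imwrite("pics/t_now.png",im)
for n,(u,v),z in(("handle",(291.8,189.2),14),("hasp",(307.8,191.6),20)):
    d=dark(im,u,v);print(n,np.round(d,2),onface("top",d,z).round(1))
E
python3 chk.py; python3 go.py
```

```text
handle [291.76 190.04] [ -0.7 -76.5  14. ]
hasp [307.78 191.61] [  -0.6 -112.4   20. ]
[ 0.68   0.309  1.872 -0.47   0.667  1.056] tcp in face mm [-118.9  116.5  140.1]
tool axes in face
 [[ 0.022  1.     0.01 ]
 [ 1.    -0.022 -0.001]
 [-0.001  0.01  -1.   ]]
```

The handle hole now sits on the hasp line, -0.7 against -0.6 mm. Next is the hasp: roll the gripper, then approach the tab.

step_arm(commands=[{"translation":[0,0,0],"roll":-0.1225},{"translation":[0,0,0],"roll":-0.1225},{"translation":[0,0,0],"roll":-0.1225},{"translation":[0,0,0],"roll":-0.1225},{"translation":[0,0,0],"roll":-0.1225},{"translation":[0,0,0],"roll":-0.1225},{"translation":[0,0,0],"roll":-0.1225},{"translation":[0,0,0],"roll":-0.1225},{"translation":[0,0,0],"roll":-0.1225},{"translation":[0,0,0],"roll":-0.1225},{"translation":[0,0,0],"roll":-0.1225},{"translation":[0,0,0],"roll":-0.1225},{"translation":[0,0,0],"roll":-0.1225},{"translation":[0,0,0],"roll":0}])

```text
time: 16.72
tool_pos: [0.4333, 0.3271, 0.1638]
tool_rot: [-3.139, 0.448, 3.114]
contact_force: [0.2, -0.4, -0.2]
opening: 0.0458
grip_force: 0.0
```

```bash
python3 go.py "[-90,-157,130]"
```

```text
[ 0.67   0.307  1.872 -0.47   0.667 -0.543] tcp in face mm [-115.3  112.5  139.6]
tool axes in face
 [[-1.     0.003  0.011]
 [ 0.003  1.    -0.004]
 [-0.011 -0.004 -1.   ]]
[-90,-157,130] [ -26.1 -269.4   11. ]
```

step_arm(commands=[{"translation":[-2,-22,0],"roll":0},{"translation":[-2,-22,0],"roll":0},{"translation":[-2,-22.5,1],"roll":0},{"translation":[-2,-22.5,1],"roll":0},{"translation":[-2,-22.5,1],"roll":0},{"translation":[-2,-22.5,1],"roll":0},{"translation":[-2,-22.5,1],"roll":0},{"translation":[-2,-22.5,1],"roll":0},{"translation":[-2,-22.5,1],"roll":0},{"translation":[-2,-22.5,1],"roll":0},{"translation":[-2,-22.5,1],"roll":0},{"translation":[-2,-22.5,1],"roll":0},{"translation":[0,0,0],"roll":0},{"translation":[0,0,0],"roll":0}])

```text
time: 17.88
tool_pos: [0.4503, 0.0569, 0.1651]
tool_rot: [3.14, 0.448, 3.103]
contact_force: [1.0, -0.1, 1.0]
opening: 0.0459
grip_force: 0.0
```

```bash
python3 go.py "[-0.6,-157.4,75]"
```

```text
[-0.047  0.087  2.166  0.01   0.441 -1.587] tcp in face mm [ -93.4 -157.3  130.9]
tool axes in face
 [[-1.     0.013  0.012]
 [ 0.013  1.    -0.005]
 [-0.012 -0.005 -1.   ]]
[-0.6,-157.4,75] [-92.1   1.4  57. ]
```

step_arm(commands=[{"translation":[-15,0.5,20],"roll":-0.013},{"translation":[-15,0,20],"roll":0},{"translation":[-15,0,17],"roll":0},{"translation":[-15,0,0],"roll":0},{"translation":[-15,0,0],"roll":0},{"translation":[-10,0,0],"roll":0},{"translation":[-7,0,0],"roll":0},{"translation":[0,0,0],"roll":0}])

```text
time: 18.55
tool_pos: [0.559, 0.0573, 0.154]
tool_rot: [-3.135, 0.449, 3.124]
contact_force: [0.6, 0.2, 0.9]
opening: 0.0458
grip_force: 0.0
```

```bash
python3 go.py "[-0.6,-157.4,29]"; python3 - <<'E'
from h import *
a=read_camera("top")[:,:,::-1][90:250,210:380];b=read_camera("side")[:,:,::-1][140:310,230:380]
f=lambda i:cv2.resize(i,(int(i.shape[1]*430/i.shape[0]),430),interpolation=cv2.INTER_CUBIC)
i=np.hstack([f(a),f(b)])[:,:800];cv2.imwrite("pics/c3.png",i)
E
```

```text
[-0.035  0.291  1.933  0.003  0.469 -1.589] tcp in face mm [   0.4 -154.2   74.8]
tool axes in face
 [[-1.    -0.006  0.013]
 [-0.006  1.    -0.003]
 [-0.013 -0.003 -1.   ]]
[-0.6,-157.4,29] [ 1.6 -3.1 45.8]
```

View pics/c3.png

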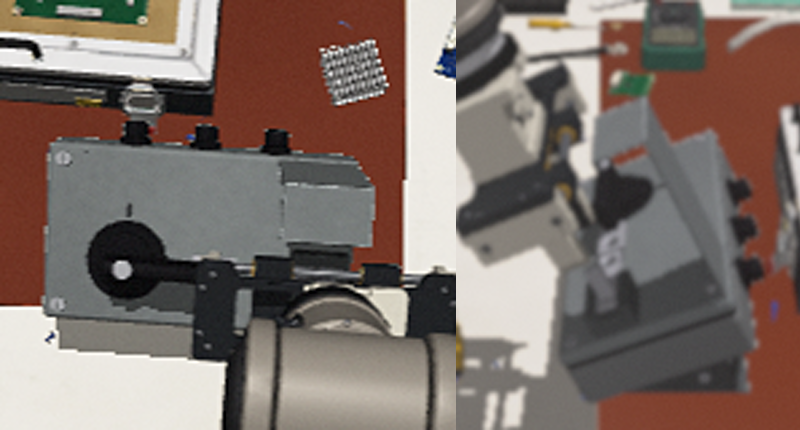

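The gripper is in front of the hood and over the tab, touching neither. I'll descend and grip.

step_arm(commands=[{"translation":[1,-3,8],"roll":0},{"translation":[0.5,0,12],"roll":0},{"translation":[0,0,12],"roll":0},{"translation":[0,0,8],"roll":0},{"translation":[0,0,5],"roll":0},{"translation":[0,0,0],"roll":0}])

```text
time: 19.15
tool_pos: [0.5752, 0.0531, 0.1105]
tool_rot: [-3.135, 0.445, 3.125]
contact_force: [-1.1, 0.1, -0.6]
opening: 0.0459
grip_force: 0.0
```

step_arm(commands=[{"translation":[0,0,0],"roll":0},{"translation":[0,0,0],"roll":0},{"translation":[0,0,0],"roll":0},{"translation":[0,0,0],"roll":0},{"translation":[0,0,0],"roll":0},{"translation":[0,0,0],"roll":0}], fingers=0, grip_force=12)

```text
time: 19.65
tool_pos: [0.5758, 0.0532, 0.1122]
tool_rot: [-3.135, 0.448, 3.125]
contact_force: [-0.5, 3.1, 0.3]
opening: 0.0107
grip_force: 1.3
```

```bash
python3 go.py
```

```text
[-0.043  0.384  1.938  0.013  0.371 -1.606] tcp in face mm [  -1.9 -157.9   29.8]
tool axes in face
 [[-1.    -0.007  0.011]
 [-0.007  1.    -0.003]
 [-0.011 -0.003 -1.   ]]
```

step_arm(commands=[{"translation":[0,0,0],"roll":0},{"translation":[0,0,0],"roll":0},{"translation":[0,4,0],"roll":0},{"translation":[0,4,0],"roll":0},{"translation":[0,4,0],"roll":0},{"translation":[0,4,0],"roll":0},{"translation":[0,4,0],"roll":0},{"translation":[0,4,0],"roll":0},{"translation":[0,4,0],"roll":0},{"translation":[0,4,0],"roll":0},{"translation":[0,3,0],"roll":0},{"translation":[0,0,0],"roll":0},{"translation":[0,0,0],"roll":0}])

```text
time: 20.73
tool_pos: [0.5766, 0.089, 0.1122]
tool_rot: [-3.135, 0.448, 3.125]
contact_force: [-3.2, 1.7, 5.4]
opening: 0.01
grip_force: 12.0
```

```bash
python3 go.py
```

```text
[ 0.038  0.394  1.921 -0.081  0.38  -1.446] tcp in face mm [  -2.  -122.    29.8]
tool axes in face
 [[-1.    -0.007  0.012]
 [-0.007  1.    -0.003]
 [-0.012 -0.003 -1.   ]]
```

step_arm(commands=[{"translation":[0,0,0],"roll":0},{"translation":[0,0,0],"roll":0},{"translation":[0,0,0],"roll":0},{"translation":[0,0,-10],"roll":0},{"translation":[0,0,-25],"roll":0},{"translation":[0,0,-35],"roll":0},{"translation":[20,0,-30],"roll":0},{"translation":[25,20,-10],"roll":0},{"translation":[25,25,0],"roll":0},{"translation":[25,25,0],"roll":0},{"translation":[25,25,0],"roll":0},{"translation":[0,25,0],"roll":0},{"translation":[0,25,0],"roll":0},{"translation":[0,25,0],"roll":0},{"translation":[0,25,0],"roll":0},{"translation":[0,25,0],"roll":0},{"translation":[0,25,0],"roll":0},{"translation":[0,20,0],"roll":0},{"translation":[0,0,0],"roll":0}], fingers=0.35)

```text
time: 22.32
tool_pos: [0.4261, 0.3598, 0.1582]
tool_rot: [-3.137, 0.449, 3.126]
contact_force: [-0.3, -0.5, 0.5]
opening: 0.0319
grip_force: 0.0
```

```bash
python3 go.py;python3 - <<'E'
from m import *
im=read_camera("top")[:,:,::-1].copy();d=dark(im,292.2,189.3);print(np.round(d,2),onface("top",d,20).round(1))
a=im[150:215,240:345];b=read_camera("side")[:,:,::-1][215:275,265:325]
cv2.imwrite("pics/f.png",np.hstack([cv2.resize(a,(525,325),interpolation=cv2.INTER_CUBIC),cv2.resize(b,(275,325),interpolation=cv2.INTER_CUBIC)]))
E
```

```text
[ 0.735  0.346  1.831 -0.489  0.689 -0.482] tcp in face mm [-124.9  144.9  137.9]
tool axes in face
 [[-1.    -0.008  0.013]
 [-0.008  1.    -0.   ]
 [-0.013 -0.    -1.   ]]
[292.14 190.01] [  0.5 -77.3  20. ]
```

View pics/f.png

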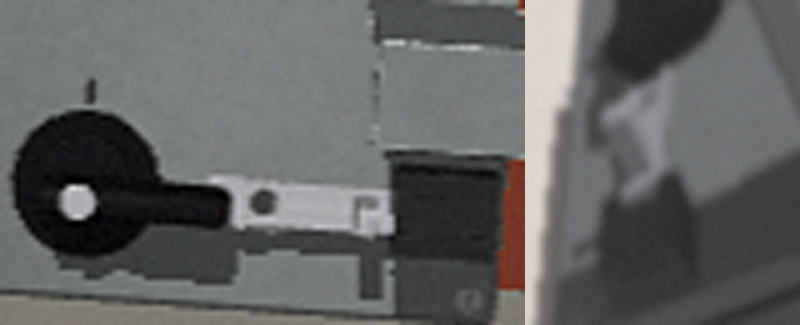

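The picture shows the lever level to the right and the bar over its end plate, with one clear hole at crop (263,203). The hasp hole reads y = -77.3 mm against -76.5 mm for the handle hole, within measuring error. The gripper is clear, so I'm handing in.

```bash
python3 -c "
from cell import *
print(hand_in())"
```

```text
the job is handed in; nothing more can be done
None
```

I turned the handle to off, then slid the hasp bar in until its hole read within about 1 mm of the handle's hole, and handed the job in at about 22 s. The jar, relay and screwdriver were never touched. One risk: joint 3 read 0.036 rad against its 0.04 lower limit while I leaned the gripper over to square it to the face, and the hand-in returned no verdict.

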